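# Change over the twin rinse stand

## Robot

A 6-joint arm with a two-finger parallel gripper is mounted at the origin on the work surface. World frame = base frame: x ahead of the robot, y to its left, z up, the work surface at z = 0. Lengths are in m, angles in rad, forces in N, time in s.
With the tool pointing down it reaches from about 0.35 to 0.975 m from the base axis. Payload 4.9 kg.
Tool frame: the origin (TCP) lies between the finger pads; the fingertips stand 14 mm ahead of it and the grasp point (between the pads) lies 5 mm behind it (manip.tcp_to_tips is the distance from the TCP to the fingertips, in m); z points along the fingers, y is the line along which they close (so a half turn about z gives the same grasp; the last joint's range is limited). The gripper opens to 85 mm and grips with 20 to 120 N. Pads are 22 mm wide; open, the fingers measure 114 mm over their backs; the gripper's body (76 mm by 85 mm) begins 54 mm behind the grasp point. The pads swing forward as they close: fully open they stand 13 mm farther back than shut.
Start: joints at [1.048, 0.053, 1.613, -0, 1.476, -0.119], TCP at [0.246, 0.575, 0.245] pointing down, gripper open.
Joint ranges: [-3.01, 3.01], [-1.01, 2.22], [0.06, 2.58], [-1.02, 4.17], [0.09, 2.62], [-3.14, 3.14]. Speed limits (rad/s): [2.57, 2.57, 3.14, 3.14, 3.14, 3.14].

## Interface

Orientations are given as a unit quaternion [w, x, y, z].
In Python, from plant import manip gives the robot as it stands.
- The arm moves only by the tool servo_tool, never from a script. Its argument "moves" is a list that holds one entry, the list of rows, each a list of 7 numbers: the shift along the tool's x, y, z in mm, then the turn, a rotation vector about the tool's x, y, z in degrees, then the finger opening in mm, from 0 to 85.4. In form: [[[x, y, z, ax, ay, az, fingers], ...]]. A call has 1 to 12 rows; each row shifts and turns the commanded pose from where the row before left it, along the tool's axes as they then stand; what a row does not reach is not made up. A row lasts 1/8 s, in which the tool goes at most 62.5 mm and 10.7 degrees, less where a joint would pass 70% of its speed; a pose out of reach is approached as far as the arm can. A call with a gripper value outside its range is refused whole. The fingers move at their own pace and stop on an object; the grip force is fixed at half the most. Time passes only in rows, so rows that do not move let the fingers close. It gives the time, the measured TCP pose, the force, the opening and the grip force at its end, in the units of the state.
- manip.state(): the state, without advancing time (a new reading comes with each control period).
- manip.grab_frame(name): name is "side" or "top"; returns a dict with "image" (384x512x3 uint8, blue, green, red), "mtx" (3x3 intrinsics, pixels), "eye" and "rotation" of the camera in the world. Camera axes: x right, y down, z forward; pixel columns grow to the right and rows downward; lengths in m; the calibration is good to about 2 mm. A picture is of the moment at which its call begins. There is no depth.
- manip.job_done(): hands the job in; it is judged then, once.
The state is a dict: "time": time; "joint_pos": joint angles; "joint_vel": joint speeds; "joint_efforts": joint torques, N m; "tool_pos": TCP position; "tool_rot": TCP orientation; "contact_force": force on the tool from outside, world axes, zero at the start; "ft_torque": the same for the moment, N m; "gripper_width": opening from 0.0 (shut) to 1.0 (fully open); "grasp_force": force on a finger pad.
Only numpy, scipy, OpenCV 4.12 (cv2) and the standard library are available. Lean on these libraries where they do the work, as an engineer would, in place of code of your own. Each camera call takes 0.05 s, during which the arm holds its last target. There are 200 camera calls.

## Task

The rinse stand on the workshop table has two bays side by side, each with a clear sliding sash at its front, both left part open. By its top handle, close the sash of the bay that holds the flat ribbed valve block all the way down, and raise the sash of the other bay, where the round drum lies, all the way up. Leave the sashes there and do not disturb the valve block.

Things in the scene. Friction and masses are not known exactly. Their poses are not given: they have to be found in the camera images.
- left_handle (a point): middle of the level steel grip bar on top of the robot's left sash (+y side). Bar 130 mm long, 16 mm thick, 18 mm high, on two end posts, 36 mm free under it over a 106 mm length. x square to the sash, away from the robot; y along the bar; z up. 205 mm above the table with the sash fully down, 325 mm fully up (stops); starts between. Stays where left: about 13 N lifts it, 5 N pushes it down.
- right_handle (a point): middle of the level steel grip bar on top of the robot's right sash (-y side). Bar 130 mm long, 16 mm thick, 18 mm high, on two end posts, 36 mm free under it over a 106 mm length. x square to the sash, away from the robot; y along the bar; z up. 205 mm above the table with the sash fully down, 325 mm fully up (stops); starts between. Stays where left: about 13 N lifts it, 5 N pushes it down.
- stand: the fixed steel rinse stand, 560 mm wide: origin on the table below the sashes, midway between them; x square to the sashes, away from the robot, y to the left, z up. Bay centres at y = +135 and -135 mm; bays reach 225 mm behind the sashes, open on top, walls 158 mm high. Sashes are clear panels, 244 mm wide, between three uprights 250 mm tall (y = -270, 0, 270 mm).
- valve_block: grey ribbed cast block, 110 x 150 x 48 mm (x, y, z), about 1.6 kg, with two bright cups and four black solenoids, lying flat in one of the bays, about 120 mm behind its sash; origin: centre of its underside, 20 mm above the table. The other bay holds a round stepped steel drum 100 mm across. A small sleeve or piston lies in each bay's rear corner.

How it is judged:
By the outcome, as a careful person would: the job done as asked, in the order asked, and still so for the second after the job is handed in, with the robot touching nothing.
It also fails if it takes over 48 s, if anything falls off the work surface, if the arm or the gripper's body presses on something with over 40 N, if the wrist force passes 120 N, or if a joint passes its speed limit or range.

## Working session

There is one attempt and no reset: what is moved stays moved. The work goes in short steps, Python scripts to look and compute and a tool call to move; the robot and the scene stay as the last step left them, time stands still between calls to the robot, and variables do not carry over. Pictures are saved under pics/ and viewed, at most 10 in all, crops included, and the job is handed in when it is done.

Besides the shell and the picture viewer there is one more tool, called in YAML: its name, and indented under it one key for each argument. servo_tool: Moves the arm, as the interface text tells. Its arguments: {"type":"object","properties":{"moves":{"type":"array"}},"required":["moves"]}

```bash
mkdir -p pics; ls
cat > h.py <<'E'
import cv2,numpy as np,json
from plant import manip
def snap(n,out):
    f=manip.grab_frame(n); cv2.imwrite('pics/'+out,f['image']); np.savez('pics/'+out+'.npz',mtx=f['mtx'],eye=f['eye'],rot=f['rotation']); return f
def proj(out,P):
    d=np.load('pics/'+out+'.npz'); c=(np.atleast_2d(P)-d['eye'])@d['rot']; p=c@d['mtx'].T; return p[:,:2]/p[:,2:]
def ray(out,px):
    d=np.load('pics/'+out+'.npz'); v=d['rot']@np.linalg.inv(d['mtx'])@[px[0],px[1],1]; return d['eye'],v
def atz(out,px,z):
    e,v=ray(out,px); return e+v*(z-e[2])/v[2]
E
python3 - <<'E'
from h import *
for n in('side','top'):
    f=snap(n,n+'1.png'); print(n,f['eye'],f['rotation'].round(3).tolist(),f['mtx'].tolist())
s=manip.state(); print(s['time'],s['tool_pos'],s['tool_rot'],s['contact_force'])
E
```

```text
pics
side [ 0.15617137 -0.68044675  0.72458957] [-0.445, 0.85, -0.245, 0.14] [[499.69376582395626, 0.0, 254.1441934188733], [0.0, 499.69376582395626, 190.86746836624883], [0.0, 0.0, 1.0]]
top [0.49226651 0.03758927 0.78188838] [-0.05, 0.709, -0.7, 0.073] [[389.46789073358406, 0.0, 254.18333551150272], [0.0, 389.46789073358406, 192.40549257496917], [0.0, 0.0, 1.0]]
0.1 [0.24528562 0.57427796 0.24418818] [-2.92483667e-04  2.00510259e-01  9.79691175e-01 -8.67816659e-04] [ 0.38383848 -0.11477004 -0.64532134]
```

View pics/side1.png

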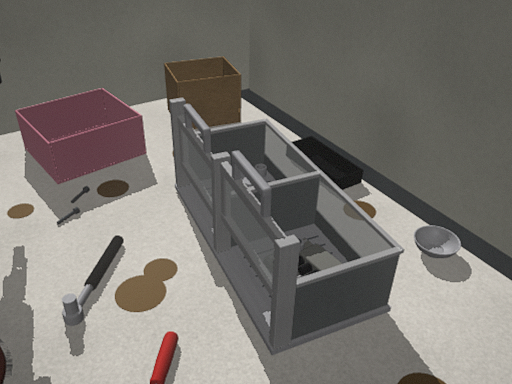

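View pics/top1.png

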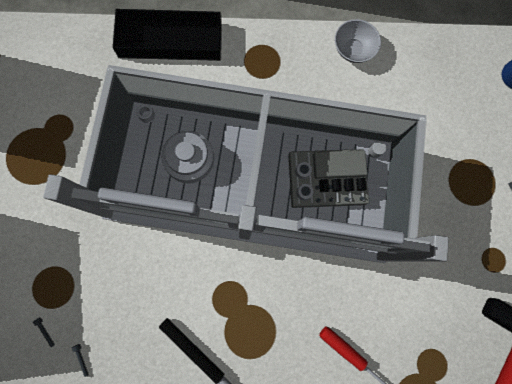

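The valve block is in the right bay (top image about (330,180)) and the drum is in the left bay (187,155). `rotation` is a quaternion, so I'll fix the helper and then zoom in.

```bash
cat > h.py <<'E'
import cv2,numpy as np
from scipy.spatial.transform import Rotation as R
from plant import manip
def snap(n,out):
    f=manip.grab_frame(n); cv2.imwrite('pics/'+out,f['image']); np.savez('pics/'+out+'.npz',mtx=f['mtx'],eye=f['eye'],rot=f['rotation']); return f
def cam(out):
    d=np.load('pics/'+out+'.npz'); return d['eye'],R.from_quat(np.roll(d['rot'],-1)).as_matrix(),d['mtx']
def proj(out,P):
    e,r,m=cam(out); p=(np.atleast_2d(P)-e)@r@m.T; return p[:,:2]/p[:,2:]
def atz(out,px,z):
    e,r,m=cam(out); v=r@np.linalg.inv(m)@[px[0],px[1],1]; return e+v*(z-e[2])/v[2]
def stand(x,y,a,P): # stand-frame points to world
    return np.atleast_2d(P)@R.from_euler('z',a).as_matrix().T+[x,y,0]
E
python3 - <<'E'
from h import *
for p in[(55,188),(246,218),(440,248)]: print(atz('top1.png',p,.25).round(4))
a=cv2.imread('pics/top1.png')[170:270,40:460]; b=cv2.imread('pics/side1.png')[90:350,165:305]
a=cv2.resize(a,None,fx=1.9,fy=1.9,interpolation=2); b=cv2.resize(b,None,fx=2.3,fy=2.3,interpolation=2)
cv2.imwrite('pics/ca.png',a);cv2.imwrite('pics/cb.png',b)
E
```

```text
[0.5881 0.2934 0.25  ]
[0.5505 0.0319 0.25  ]
[ 0.5127 -0.2354  0.25  ]
```

View pics/ca.png

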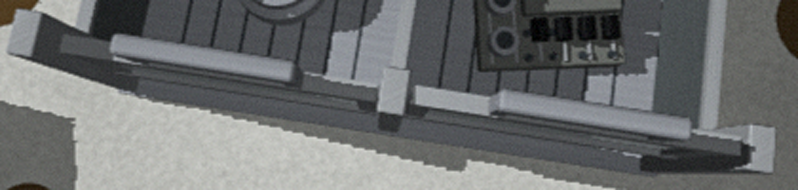

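View pics/cb.png

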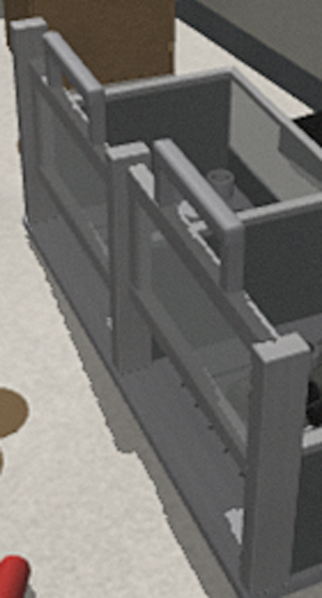

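```bash
cat > fit.py <<'E'
from h import *
from scipy.optimize import least_squares
T=[(53.5,186.5),(247.4,217.5),(440,247.3)]
B={'top1.png':[[(99,193.5),(195.5,207.9)],[(299.5,223.5),(402.5,237.5)]],'side1.png':[[(187.5,106.5),(207.5,126)],[(236.5,154),(266,188.5)]]}
def res(q):
    x,y,a,hL,hR=q
    r=[proj('top1.png',stand(x,y,a,[[0,s,.25] for s in(.27,0,-.27)]))-T]
    for k in B:
        for (c,h,px) in((.135,hL,B[k][0]),(-.135,hR,B[k][1])):
            r.append(proj(k,stand(x,y,a,[[0,c+.065,h+.009],[0,c-.065,h+.009]]))-px)
    return np.vstack(r).ravel()
s=least_squares(res,[.55,.03,-.14,.26,.26],loss='soft_l1'); x,y,a,hL,hR=s.x
print(s.x.round(4)); print(res(s.x).reshape(-1,2).round(1).tolist())
print(stand(x,y,a,[[0,.135,hL],[0,-.135,hR]]).round(4), np.degrees(a), manip.state()['tool_pos'])
E
python3 fit.py
```

```text
[ 0.5515  0.0308 -0.1428  0.2555  0.2819]
[[-1.8, 0.1], [-0.6, -0.2], [0.8, 0.4], [-0.4, -0.7], [-0.4, 0.0], [2.3, -1.2], [0.2, 0.6], [-0.8, -0.6], [0.1, 5.9], [-1.2, -0.7], [2.2, 4.2]]
[[ 0.5707  0.1644  0.2555]
 [ 0.5323 -0.1028  0.2819]] -8.183657086747916 [0.24528562 0.57427796 0.24418818]
```

The fit holds up, with handle heights of about 0.256 (left) and 0.282 (right), both inside the allowed range. Next I rise and turn the tool so its y axis runs square to the sash.

servo_tool:
  moves:
    - [[0,0,-50,0,0,10.7,85],[0,0,-50,0,0,10.7,85],[0,0,-20,0,0,10.7,85],[0,0,0,0,0,10.7,85],[0,0,0,0,0,10.7,85],[0,0,0,0,0,10.7,85],[0,0,0,0,0,10.7,85]]

```text
time: 0.98
tool_pos: [0.2454, 0.5745, 0.3645]
tool_rot: [0.0, 0.757, 0.653, -0.001]
contact_force: [0.2, -0.7, 0.1]
gripper_width: 0.999
grasp_force: 0.0
```

```bash
cat > to.py <<'E'
import sys
from h import *
# displacement in tool axes (mm, deg) to world target x y z, tool y along stand x
p=np.array(sys.argv[1:4],float); a=-.1428
s=manip.state(); r=R.from_quat(np.roll(s['tool_rot'],-1)); m=r.as_matrix()
ys=np.array([np.cos(a),np.sin(a),0]); ys*=np.sign(ys@m[:,1]); z=np.array([0,0,-1.]); t=R.from_matrix(np.c_[np.cross(ys,z),ys,z])
print('t',s['time'],'pos',np.round(s['tool_pos'],4),'shift',(m.T@(p-s['tool_pos'])*1e3).round(1),'turn',np.degrees((r.inv()*t).as_rotvec()).round(1),'F',np.round(s['contact_force'],1),'w',s['gripper_width'],'g',s['grasp_force'],'q',np.round(s['joint_pos'],2))
E
python3 to.py .532 -.103 .36
```

```text
t 0.975 pos [0.2454 0.5745 0.3645] shift [-628.5  382.4    5.1] turn [-0.   0.1 -0.2] F [ 0.2 -0.7  0.1] w 0.9986137404761155 g 0.0 q [1.05 0.01 1.46 0.   1.67 1.19]
```

servo_tool:
  moves:
    - [[-52,32,0,0,0,0,85],[-52,32,0,0,0,0,85],[-52,32,0,0,0,0,85],[-52,32,0,0,0,0,85],[-52,32,0,0,0,0,85],[-52,32,0,0,0,0,85],[-52,32,0,0,0,0,85],[-52,32,0,0,0,0,85],[-52,32,0,0,0,0,85],[-52,32,0,0,0,0,85],[-52,32,0,0,0,0,85],[-52,32,5,0,0,0,85]]

```text
time: 2.48
tool_pos: [0.539, -0.0989, 0.3603]
tool_rot: [0.0, 0.755, 0.656, 0.0]
contact_force: [0.4, 0.1, -0.4]
gripper_width: 0.997
grasp_force: 0.0
```

```bash
python3 to.py .532 -.103 .277; python3 -c "
from h import *
snap('side','side2.png')"
```

```text
t 2.475 pos [ 0.539  -0.0989  0.3603] shift [-5.1 -6.4 83.3] turn [ 0.  -0.   0.1] F [ 0.4  0.1 -0.4] w 0.9971761215988796 g 0.0 q [-0.32 -0.17  1.64  0.    1.67 -0.18]
```

View pics/side2.png

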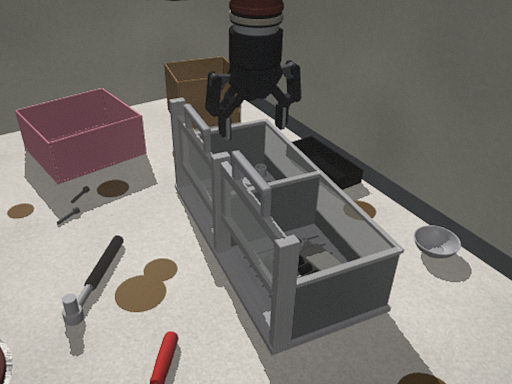

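The open gripper is above the right bar: fingertips at (224,130) and (281,122) straddle the bar middle at (251,170). I'll descend to grip height.

servo_tool:
  moves:
    - [[-3,-5,20,0,0,0,85],[0,0,20,0,0,0,85],[0,0,20,0,0,0,85],[0,0,20,0,0,0,85],[0,0,3,0,0,0,85],[0,0,0,0,0,0,85]]

```text
time: 3.28
tool_pos: [0.5333, -0.0989, 0.2774]
tool_rot: [0.0, 0.755, 0.656, 0.0]
contact_force: [0.1, -0.5, -0.0]
gripper_width: 0.994
grasp_force: 0.0
```

```bash
python3 to.py .532 -.103 .277; python3 -c "
from h import *
f=snap('side','side3.png'); g=snap('top','top3.png')
a=cv2.resize(f['image'][60:320,140:330],None,fx=2,fy=2); b=cv2.resize(g['image'][120:300,230:430],None,fx=2,fy=2)
c=np.zeros((520,780,3),np.uint8); c[:,:380]=a; c[:360,380:]=b; cv2.imwrite('pics/c3.png',c)"
```

```text
t 3.275 pos [ 0.5333 -0.0989  0.2774] shift [-4.2 -0.7  0.4] turn [0.  0.  0.2] F [ 0.1 -0.5 -0. ] w 0.9941040789812334 g 0.0 q [-0.32 -0.16  1.77 -0.    1.54 -0.18]
```

View pics/c3.png

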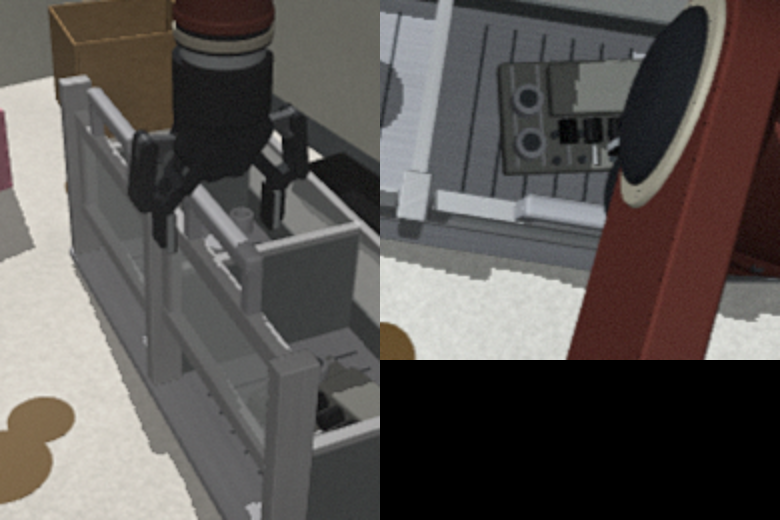

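The fingers straddle the bar, with tips at (165,245) and (272,220) in the crop. Closing now.

servo_tool:
  moves:
    - [[-4,-1,0,0,0,0,40],[0,0,0,0,0,0,20],[0,0,0,0,0,0,5],[0,0,0,0,0,0,5],[0,0,0,0,0,0,5],[0,0,0,0,0,0,5],[0,0,0,0,0,0,5]]

```text
time: 4.25
tool_pos: [0.5323, -0.1031, 0.2776]
tool_rot: [0.001, 0.755, 0.656, 0.001]
contact_force: [5.1, -1.0, -0.8]
gripper_width: 0.179
grasp_force: 60.4
```

Gripped: the opening is about 15–16 mm, which matches the bar. Pushing down.

servo_tool:
  moves:
    - [[0,0,10,0,0,0,5],[0,0,10,0,0,0,5],[0,0,10,0,0,0,5],[0,0,10,0,0,0,5],[0,0,10,0,0,0,5],[0,0,10,0,0,0,5],[0,0,8,0,0,0,5],[0,0,0,0,0,0,5]]

```text
time: 5.25
tool_pos: [0.5322, -0.1031, 0.2078]
tool_rot: [0.001, 0.755, 0.656, 0.001]
contact_force: [8.5, -2.1, -1.8]
gripper_width: 0.181
grasp_force: 60.4
```

servo_tool:
  moves:
    - [[0,0,2,0,0,0,5],[0,0,2,0,0,0,5],[0,0,2,0,0,0,5],[0,0,0,0,0,0,5]]

```text
time: 5.75
tool_pos: [0.5323, -0.1031, 0.2029]
tool_rot: [0.001, 0.755, 0.656, 0.001]
contact_force: [6.5, -0.4, 2.0]
gripper_width: 0.18
grasp_force: 61.0
```

servo_tool:
  moves:
    - [[0,0,2,0,0,0,5],[0,0,1,0,0,0,5],[0,0,0,0,0,0,5]]

```text
time: 6.12
tool_pos: [0.5323, -0.1031, 0.2001]
tool_rot: [0.001, 0.755, 0.656, 0.001]
contact_force: [6.5, -1.0, 4.2]
gripper_width: 0.18
grasp_force: 61.1
```

servo_tool:
  moves:
    - [[0,0,2,0,0,0,5],[0,0,1,0,0,0,5],[0,0,0,0,0,0,5]]

```text
time: 6.5
tool_pos: [0.5323, -0.1031, 0.1971]
tool_rot: [0.001, 0.755, 0.656, 0.001]
contact_force: [6.2, -0.9, 3.9]
gripper_width: 0.179
grasp_force: 61.1
```

servo_tool:
  moves:
    - [[0,0,2,0,0,0,5],[0,0,1,0,0,0,5],[0,0,0,0,0,0,5]]

```text
time: 6.88
tool_pos: [0.5323, -0.1031, 0.1941]
tool_rot: [0.001, 0.755, 0.656, 0.001]
contact_force: [6.3, -0.8, 3.7]
gripper_width: 0.18
grasp_force: 61.1
```

servo_tool:
  moves:
    - [[0,0,2,0,0,0,5],[0,0,1,0,0,0,5],[0,0,0,0,0,0,5]]

```text
time: 7.25
tool_pos: [0.5323, -0.1031, 0.1935]
tool_rot: [0.001, 0.755, 0.656, 0.001]
contact_force: [0.4, 1.1, 13.2]
gripper_width: 0.179
grasp_force: 62.4
```

servo_tool:
  moves:
    - [[0,0,2,0,0,0,5],[0,0,0,0,0,0,5]]

```text
time: 7.5
tool_pos: [0.5323, -0.1031, 0.1935]
tool_rot: [0.001, 0.755, 0.656, 0.0]
contact_force: [-4.7, 3.2, 21.6]
gripper_width: 0.182
grasp_force: 63.5
```

The sash is firmly on its stop: z no longer moves while the force climbs. I'll relax the command to the measured pose, open, and rise.

servo_tool:
  moves:
    - [[0,0,-4,0,0,0,5],[0,0,0,0,0,0,30],[0,0,0,0,0,0,85],[0,0,0,0,0,0,85],[0,0,0,0,0,0,85],[0,0,0,0,0,0,85]]

```text
time: 8.25
tool_pos: [0.5315, -0.1029, 0.1932]
tool_rot: [-0.0, 0.755, 0.656, -0.0]
contact_force: [0.6, 0.4, -0.1]
gripper_width: 0.996
grasp_force: 0.0
```

servo_tool:
  moves:
    - [[0,0,-10,0,0,0,85],[0,0,-40,0,0,0,85],[0,0,-50,0,0,0,85],[0,0,-50,0,0,0,85],[0,0,0,0,0,0,85]]

```text
time: 8.88
tool_pos: [0.5335, -0.1035, 0.3506]
tool_rot: [0.005, 0.755, 0.656, 0.003]
contact_force: [-0.1, 0.3, -0.4]
gripper_width: 0.993
grasp_force: 0.0
```

```bash
python3 to.py .5705 .1645 .33; python3 -c "
from h import *
f=snap('side','side4.png')"
```

```text
t 8.875 pos [ 0.5335 -0.1035  0.3506] shift [270.6  -1.1  20. ] turn [0.6 0.1 0.2] F [-0.1  0.3 -0.4] w 0.9925390017548815 g 0.0 q [-0.33 -0.19  1.67 -0.    1.65 -0.19]
```

View pics/side4.png

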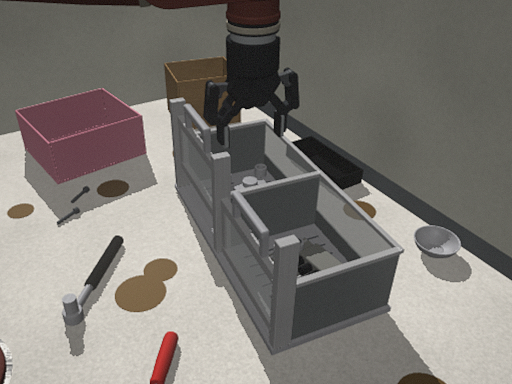

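The right sash is down; its bar now runs from about (233,195) to (265,235). Moving over to the left handle.

servo_tool:
  moves:
    - [[45,0,0,0,0,0,85],[45,0,0,0,0,0,85],[45,0,0,0,0,0,85],[45,0,0,0,0,0,85],[45,0,0,0,0,0,85],[45,0,0,0,0,0,85],[0,0,0,0,0,0,85]]

```text
time: 9.8
tool_pos: [0.5686, 0.1668, 0.3411]
tool_rot: [-0.001, 0.754, 0.657, -0.001]
contact_force: [0.6, -0.5, -0.2]
gripper_width: 0.997
grasp_force: 0.0
```

```bash
python3 to.py .5705 .1645 .252
```

```text
t 9.8 pos [0.5686 0.1668 0.3411] shift [-2.   2.5 89.1] turn [-0.2  0.   0.4] F [ 0.6 -0.5 -0.2] w 0.9968312227024906 g 0.0 q [ 0.16 -0.06  1.57  0.    1.64  0.3 ]
```

servo_tool:
  moves:
    - [[-2,2,20,0,0,0,85],[0,0,20,0,0,0,85],[0,0,20,0,0,0,85],[0,0,20,0,0,0,85],[0,0,8,0,0,0,85],[0,0,0,0,0,0,85]]

```text
time: 10.55
tool_pos: [0.5708, 0.162, 0.2545]
tool_rot: [-0.0, 0.755, 0.656, -0.001]
contact_force: [0.2, 0.4, -0.1]
gripper_width: 0.994
grasp_force: 0.0
```

```bash
python3 to.py .5705 .1645 .252; python3 -c "
from h import *
f=snap('side','side5.png'); cv2.imwrite('pics/c5.png',cv2.resize(f['image'][60:240,140:330],None,fx=3,fy=3))"
```

```text
t 10.55 pos [0.5708 0.162  0.2545] shift [ 2.4 -0.6  2.5] turn [-0.1  0.   0.1] F [ 0.2  0.4 -0.1] w 0.9938969799501493 g 0.0 q [ 0.15 -0.03  1.68 -0.    1.49  0.29]
```

View pics/c5.png

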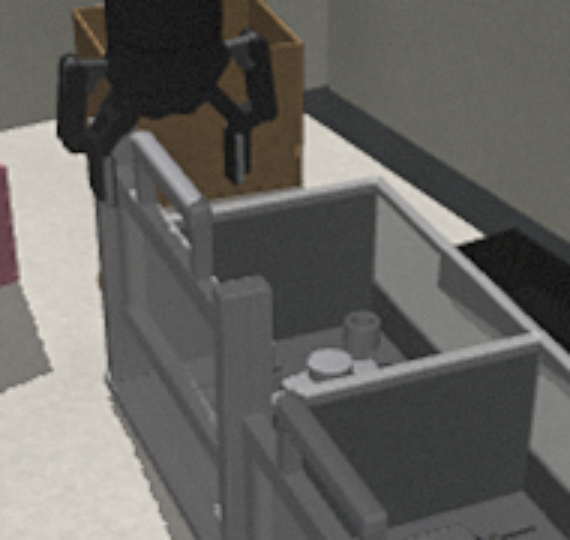

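The fingers straddle the left bar: tips at crop (100,190) and (235,175), bar middle at about (170,172). Closing.

servo_tool:
  moves:
    - [[2,-1,2,0,0,0,40],[0,0,0,0,0,0,20],[0,0,0,0,0,0,5],[0,0,0,0,0,0,5],[0,0,0,0,0,0,5],[0,0,0,0,0,0,5],[0,0,0,0,0,0,5]]

```text
time: 11.48
tool_pos: [0.571, 0.1643, 0.2537]
tool_rot: [0.001, 0.755, 0.656, 0.001]
contact_force: [3.9, 0.9, -0.3]
gripper_width: 0.174
grasp_force: 60.6
```

servo_tool:
  moves:
    - [[0,0,-5,0,0,0,5],[0,0,-5,0,0,0,5],[0,0,-5,0,0,0,5],[0,0,0,0,0,0,5]]

```text
time: 11.98
tool_pos: [0.5709, 0.1642, 0.2656]
tool_rot: [0.0, 0.755, 0.656, 0.0]
contact_force: [10.2, 1.8, -9.5]
gripper_width: 0.177
grasp_force: 59.5
```

servo_tool:
  moves:
    - [[0,0,-8,0,0,0,5],[0,0,-8,0,0,0,5],[0,0,-8,0,0,0,5],[0,0,-8,0,0,0,5],[0,0,-4,0,0,0,5],[0,0,0,0,0,0,5]]

```text
time: 12.72
tool_pos: [0.5709, 0.1643, 0.3013]
tool_rot: [-0.0, 0.755, 0.656, -0.0]
contact_force: [9.9, 1.0, -8.9]
gripper_width: 0.175
grasp_force: 59.6
```

servo_tool:
  moves:
    - [[0,0,-2,0,0,0,5],[0,0,-2,0,0,0,5],[0,0,-2,0,0,0,5],[0,0,0,0,0,0,5]]

```text
time: 13.22
tool_pos: [0.5709, 0.1642, 0.3066]
tool_rot: [-0.0, 0.755, 0.656, -0.0]
contact_force: [10.2, 0.8, -11.9]
gripper_width: 0.177
grasp_force: 59.4
```

servo_tool:
  moves:
    - [[0,0,-2,0,0,0,5],[0,0,-2,0,0,0,5],[0,0,-2,0,0,0,5],[0,0,0,0,0,0,5]]

```text
time: 13.72
tool_pos: [0.5709, 0.1643, 0.3125]
tool_rot: [-0.0, 0.755, 0.656, -0.0]
contact_force: [11.1, 0.5, -10.5]
gripper_width: 0.177
grasp_force: 59.4
```

servo_tool:
  moves:
    - [[0,0,-2,0,0,0,5],[0,0,-2,0,0,0,5],[0,0,0,0,0,0,5]]

```text
time: 14.1
tool_pos: [0.5709, 0.1642, 0.3165]
tool_rot: [-0.0, 0.755, 0.656, -0.0]
contact_force: [10.7, 0.5, -11.7]
gripper_width: 0.178
grasp_force: 59.4
```

servo_tool:
  moves:
    - [[0,0,-2,0,0,0,5],[0,0,-2,0,0,0,5],[0,0,0,0,0,0,5]]

```text
time: 14.48
tool_pos: [0.5708, 0.1642, 0.3169]
tool_rot: [-0.001, 0.755, 0.656, -0.001]
contact_force: [15.9, 2.1, -20.0]
gripper_width: 0.18
grasp_force: 59.6
```

servo_tool:
  moves:
    - [[0,0,-2,0,0,0,5],[0,0,0,0,0,0,5]]

```text
time: 14.72
tool_pos: [0.5708, 0.1642, 0.3169]
tool_rot: [-0.001, 0.755, 0.656, -0.002]
contact_force: [17.0, 2.8, -26.7]
gripper_width: 0.178
grasp_force: 59.4
```

That is the top stop. I'll relax, release, rise clear and check.

servo_tool:
  moves:
    - [[0,0,3,0,0,0,5],[0,0,0,0,0,0,30],[0,0,0,0,0,0,85],[0,0,0,0,0,0,85],[0,0,0,0,0,0,85],[0,0,0,0,0,0,85]]

```text
time: 15.48
tool_pos: [0.5704, 0.1643, 0.3238]
tool_rot: [0.0, 0.755, 0.656, 0.0]
contact_force: [0.1, 0.5, 0.2]
gripper_width: 0.995
grasp_force: 0.0
```

servo_tool:
  moves:
    - [[0,0,-10,0,0,0,85],[0,0,-30,0,0,0,85],[0,0,-40,0,0,0,85],[0,0,-40,0,0,0,85],[0,0,0,0,0,0,85]]

```text
time: 16.1
tool_pos: [0.5712, 0.1644, 0.4494]
tool_rot: [0.002, 0.755, 0.656, 0.004]
contact_force: [0.4, -0.6, 0.2]
gripper_width: 0.995
grasp_force: 0.0
```

```bash
python3 -c "
from h import *
f=snap('side','side6.png');g=snap('top','top6.png'); 
c=np.zeros((600,800,3),np.uint8); c[:,:400]=cv2.resize(f['image'][60:360,160:360],None,fx=2,fy=2); c[:400,400:]=cv2.resize(g['image'][60:260,60:460],(400,200)).repeat(2,0)[:400]; cv2.imwrite('pics/c6.png',c)
print(proj('side6.png',stand(.5515,.0308,-.1428,[[0,.07,.334],[0,-.2,.214],[0,-.07,.214]])))
print(manip.state()['contact_force'],manip.state()['time'])"
```

```text
[[206.41039765  99.02884872]
 [266.49550186 231.81670942]
 [235.30204855 190.12949273]]
[-0.43798819  0.28984573 -0.11155376] 16.2
```

View pics/c6.png

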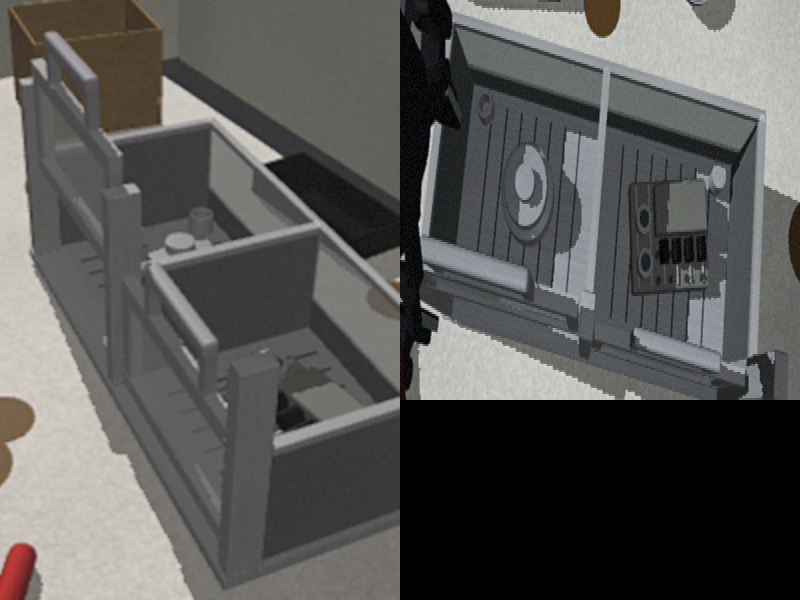

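The left bar's near end is at (208,97), predicted (206,99). The right bar's near end is at (264,232), predicted (266,232). So the left sash is fully up, the right is fully down, and the block is undisturbed.

```bash
python3 -c "
from plant import manip
print(manip.job_done())"
```

```text
the job is handed in; nothing more can be done
None
```

The job is handed in: I closed the valve-block (right) sash down to its stop, then raised the drum (left) sash up to its stop; the block is undisturbed and the robot is clear, at about 16 s of the 48 s allowed.

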